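# Snap the parcel box lid shut all round

## Robot

A 6-joint arm with a two-finger parallel gripper is mounted at the origin on the work surface. World frame = base frame: x ahead of the robot, y to its left, z up, the work surface at z = 0. Lengths are in m, angles in degrees, forces in N, time in s.
With the tool pointing down it reaches from about 0.325 to 0.9 m from the base axis. Payload 6.1 kg.
Tool frame: the origin (TCP) lies at the very end of the fingers, on their centre line; the grasp point (between the pads) lies 19 mm behind it (grip_point_offset is the distance from the TCP to the grasp point, in m); z points along the fingers, y is the direction in which the jaws open and shut (so a half turn about z gives the same grasp; the last joint's range is limited). The gripper opens to 87 mm and grips with 3 to 60 N. Pads are 19 mm wide; open, the fingers measure 117 mm over their backs; the gripper's body (75 mm by 190 mm) begins 51 mm behind the grasp point.
Start: joints at [-80.793, 12.628, 87.462, -0, 79.91, -7.225], TCP at [0.177, -0.599, 0.223] pointing down, gripper open.
Joint ranges: [-170.65, 170.65], [-52.31, 119.04], [5.05, 147.46], [-71.25, 251.25], [11.57, 151.72], [-153.62, 153.62]. Speed limits (degrees/s): [147.25, 147.25, 172.46, 180, 180, 180].

## Interface

Orientations are given as a 3x3 rotation matrix whose columns are the frame's x, y, z axes.
In Python, from plant import state, camera, camera_params, job_done, grip_point_offset gives the robot as it stands. The module is installed in compiled form; this text tells all that it offers.
- The arm moves only by the tool jog_arm, never from a script. Its argument "deltas" is a list of rows, each a list of 3 entries, a list of its own where there are three numbers: the finger opening in mm, from 0 to 87, then the shift along the tool's x, y, z in mm, then the turn, a rotation vector about the tool's x, y, z in rad. In form: [[grip, [dx, dy, dz], [wx, wy, wz]], ...]. A call has 1 to 8 rows; each row is the pose to reach, as a shift and turn from the pose commanded when the call began, along the tool's axes at that moment; what a row does not reach only later rows make up. A row lasts 1/12 s, in which the tool goes at most 41.7 mm and 7.16 degrees, less where a joint would pass 70% of its speed; a pose out of reach is approached as far as the arm can. A call with a gripper value outside its range is refused whole. The fingers move at their own pace and stop on an object; "squeeze" is the grip in N (left out, the last holds). Time passes only in rows, so rows that repeat a pose let the fingers close. It gives the time, the measured TCP pose, the force and the opening at its end, in the units of the state.
- state(): the state, without advancing time (a new reading comes with each control period).
- camera(name): name is "scene" or "top"; returns (picture, depth): 420x560x3 uint8, red, green, blue; 420x560 float32, m along the optical axis (not along the pixel's ray), 0 where there is no reading.
- camera_params(name): a dict with "fovy" (degrees; the focal length in pixels is half the picture's height over the tangent of half this angle, whatever the lens; pixels are square), "cx", "cy" (the principal point, pixels), "view" (4x4, takes a point from world to camera coordinates). Camera axes: x right, y down, z forward; pixel columns grow to the right and rows downward; lengths in m; the calibration is good to about 2 mm. A picture is of the moment at which its call begins. camera_params takes no time and is no camera call.
- job_done(): hands the job in, once; it reports no verdict.
The state is a dict: "time_s": time; "joint_positions": joint angles; "dq": joint speeds; "effort": joint torques, N m; "tool_pos": TCP position; "eef_rot": TCP orientation; "contact_force": force on the tool from outside, world axes, zero at the start; "wrist_torque": the same for the moment, N m; "gripper_width": finger opening in m.
Only numpy, scipy, OpenCV 4.12 (cv2) and the standard library are available. Lean on these libraries where they do the work, as an engineer would, in place of code of your own. Each camera call takes 0.05 s, during which the arm holds its last target.

## Task

The lid of the blue parcel box is on, but its rim has not caught. Press around the rim with the fingertips, section by section, until all four sides have clicked down level and stay shut. Do not crush, lift, tip or shove the box, and leave the tape roll, the carton and the scanner alone.

Things in the scene. Friction and masses are not known exactly. Their poses are not given: they have to be found in the camera images.
- box: Loose blue parcel box with grey snap-fit lid, 0.5-0.95 kg, 140 (x) x 180 (y) mm, 82 mm high to the shut rim; origin at the centre of its underside, z up. Lid: flat fixed middle panel 84 x 124 mm, top at 80 mm, bearing a blank paper card; four fixed corner pieces, top at 82 mm; between them four rim sections, flaps 28 mm wide, creased 42 mm (long sides) or 62 mm (short sides) from the centre.
- rim_back (a joint): Rim section along the long edge on the box's own +x side: a flap 122 mm long and 28 mm wide. Value in rad: 0 = up, slanting outwards, outer edge 10 mm above the shut level; 0.35 = clicked shut, lying level. Let go before about 0.25 it springs back up, past that it snaps down; pressed at its press point it yields at about 8 N, then stops hard. Starts up.
- back_press (a point): Press point on top of the back rim section, at the middle of its length, 20 mm outwards of the crease (8 mm inside the outer edge); it moves with the section. 62 mm from the box centre along its +x when shut (1 mm less when up); height above the table 89 mm when up, 82 mm when shut. Its own y axis runs along the section.
- rim_left (a joint): Rim section along the short edge on the box's own +y side: a flap 82 mm long and 28 mm wide. Value in rad: 0 = up, slanting outwards, outer edge 10 mm above the shut level; 0.35 = clicked shut, lying level. Let go before about 0.25 it springs back up, past that it snaps down; pressed at its press point it yields at about 8 N, then stops hard. Starts up.
- left_press (a point): Press point on top of the left rim section, at the middle of its length, 20 mm outwards of the crease (8 mm inside the outer edge); it moves with the section. 82 mm from the box centre along its +y when shut (1 mm less when up); height above the table 89 mm when up, 82 mm when shut. Its own y axis runs along the section.
- rim_front (a joint): Rim section along the long edge on the box's own -x side: a flap 122 mm long and 28 mm wide. Value in rad: 0 = up, slanting outwards, outer edge 10 mm above the shut level; 0.35 = clicked shut, lying level. Let go before about 0.25 it springs back up, past that it snaps down; pressed at its press point it yields at about 8 N, then stops hard. Starts up.
- front_press (a point): Press point on top of the front rim section, at the middle of its length, 20 mm outwards of the crease (8 mm inside the outer edge); it moves with the section. 62 mm from the box centre along its -x when shut (1 mm less when up); height above the table 89 mm when up, 82 mm when shut. Its own y axis runs along the section.
- rim_right (a joint): Rim section along the short edge on the box's own -y side: a flap 82 mm long and 28 mm wide. Value in rad: 0 = up, slanting outwards, outer edge 10 mm above the shut level; 0.35 = clicked shut, lying level. Let go before about 0.25 it springs back up, past that it snaps down; pressed at its press point it yields at about 8 N, then stops hard. Starts up.
- right_press (a point): Press point on top of the right rim section, at the middle of its length, 20 mm outwards of the crease (8 mm inside the outer edge); it moves with the section. 82 mm from the box centre along its -y when shut (1 mm less when up); height above the table 89 mm when up, 82 mm when shut. Its own y axis runs along the section.
- tape: Bystander: roll of amber packing tape lying flat, 92 mm across, 48 mm high, loose; origin at the centre of its underside.
- carton: Bystander: small closed cardboard parcel 80 x 110 x 55 mm high, loose; origin at the centre of its underside.
- scanner: Bystander: handheld barcode scanner lying on its side, black handle and grey head, 163 mm long (from -50 to +113 mm along its x), 50 mm wide, 42 mm high, loose; origin on its underside, in the handle.
Not all that is in view belongs to the job. There is more than one size of the box; the job needs the smallest.

How it is judged:
By the outcome, as a careful person would: the job done as asked, in the order asked, and still so for the second after the job is handed in, with the robot touching nothing.
It also fails if it takes over 48 s, if anything falls off the work surface, if the arm or the gripper's body presses on something with over 40 N, if the wrist force passes 120 N, or if a joint passes its speed limit or range.

## Working session

There is one attempt and no reset: what is moved stays moved. The work goes in short steps, Python scripts to look and compute and a tool call to move; the robot and the scene stay as the last step left them, time stands still between calls to the robot, and variables do not carry over. Pictures are saved under pics/ and viewed, and the job is handed in when it is done.

Besides the shell and the picture viewer there is one more tool, called after "Request:" as name([rows], argument=value, ...), one row to a line, values as JSON. jog_arm: Moves the arm, as the interface text tells. Its arguments: {"type":"object","properties":{"deltas":{"type":"array","items":{"type":"array"}},"squeeze":{"type":"number"}},"required":["deltas"]}

```bash
ls; mkdir -p pics
python3 - <<'E'
from plant import *
import cv2,numpy as np
s=state();print(s)
print(grip_point_offset)
for n in("scene","top"):
    p,d=camera(n);cv2.imwrite(f"pics/{n}0.png",p[:,:,::-1]);np.save(f"pics/{n}0_d.npy",d)
    print(n,camera_params(n))
E
```

```text
pics
{'time_s': 0.0, 'joint_positions': array([-8.07934996e+01,  1.26754865e+01,  8.75257255e+01,  1.36665173e-04,
        7.99110840e+01, -7.22427810e+00]), 'dq': array([0.14464781, 0.07054867, 0.05607453, 0.04931417, 0.07911445,
       0.03284695]), 'effort': array([-1.68831262e-03, -4.94611752e+01, -3.87390268e+01,  6.98579242e-02,
        5.73883939e-02, -1.41172218e-04]), 'tool_pos': array([ 0.17668915, -0.59885214,  0.22143499]), 'eef_rot': array([[ 9.59162324e-01,  2.82856041e-01, -3.11257701e-04],
       [ 2.82856102e-01, -9.59160404e-01,  1.93506055e-03],
       [ 2.48797502e-04, -1.94407831e-03, -9.99998079e-01]]), 'contact_force': array([ 0.42810199, -0.67926921,  0.44226418]), 'wrist_torque': array([ 0.02489452, -0.00078109,  0.01821361]), 'gripper_width': 0.08681831497138334}
0.0187
scene {'fovy': 44.21291626400557, 'cx': 281.4820302657445, 'cy': 205.46003829342428, 'view': array([[ 0.13597966,  0.99048253,  0.02130488, -0.05016605],
       [ 0.63873892, -0.07121114, -0.76612112, -0.26805229],
       [-0.75731243,  0.11778514, -0.64234301,  1.63938687],
       [ 0.        ,  0.        ,  0.        ,  1.        ]])}
top {'fovy': 43.40938638104721, 'cx': 275.2071426439441, 'cy': 208.62647394245485, 'view': array([[ 0.01251057, -0.99991425,  0.00386948, -0.02795703],
       [-0.98550463, -0.01298486, -0.16915089,  0.50610292],
       [ 0.16918663, -0.00169722, -0.98558257,  1.37163638],
       [ 0.        ,  0.        ,  0.        ,  1.        ]])}
```

View pics/scene0.png

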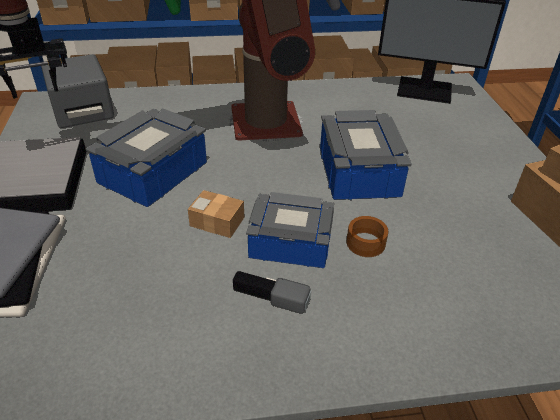

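View pics/top0.png

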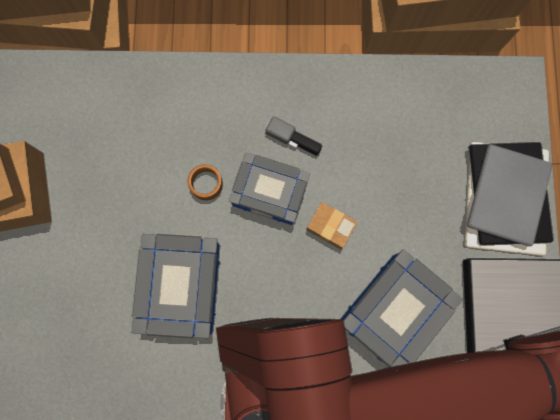

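The scene view shows three blue boxes, centred near (291,228), (150,155) and (364,153). In the top view they are at (270,188), (403,312) and (176,286). The one at top (270,188) / scene (291,228) looks smallest. The tape is at (205,181), the carton at (332,226) and the scanner at (293,136) in the top view. Next is a close crop and a measurement.

```bash
cat > h.py <<'E'
import numpy as np,cv2
from plant import *
def K(n,shape=(420,560)):
    c=camera_params(n);f=shape[0]/2/np.tan(np.radians(c["fovy"]/2));return f,c["cx"],c["cy"],c["view"]
def cloud(n,d):
    f,cx,cy,V=K(n);v,u=np.mgrid[:420,:560]
    pc=np.stack([(u-cx)/f*d,(v-cy)/f*d,d],-1)
    return (pc-V[:3,3])@V[:3,:3]
def ray(n,uv,z):
    f,cx,cy,V=K(n);uv=np.atleast_2d(uv).astype(float)
    R=V[:3,:3];o=-R.T@V[:3,3];D=np.stack([(uv[:,0]-cx)/f,(uv[:,1]-cy)/f,np.ones(len(uv))],-1)@R
    return o+D*((z-o[2])/D[:,2])[:,None]
def tri(a,b):
    A=[];B=[]
    for n,(u,v) in(("top",a),("scene",b)):
        f,cx,cy,V=K(n);o=-V[:3,:3].T@V[:3,3];d=V[:3,:3].T@np.array([(u-cx)/f,(v-cy)/f,1]);d/=np.linalg.norm(d)
        P=np.eye(3)-np.outer(d,d);A.append(P);B.append(P@o)
    return np.linalg.solve(sum(A),sum(B))
def proj(n,p):
    f,cx,cy,V=K(n);q=np.atleast_2d(p)@V[:3,:3].T+V[:3,3];return np.stack([q[:,0]/q[:,2]*f+cx,q[:,1]/q[:,2]*f+cy],-1)
E
python3 - <<'E'
from h import *
a=cv2.imread("pics/top0.png")[145:235,220:320];b=cv2.imread("pics/scene0.png")[180:275,235:345]
cv2.imwrite("pics/crop.png",np.hstack([cv2.resize(a,(400,360),interpolation=3),cv2.resize(b,(400,360),interpolation=3)]))
cards={}
for n,boxes in(("top",[(270,188),(403,312),(176,286)]),("scene",[(291,217),(150,138),(364,138)])):
    im=cv2.imread(f"pics/{n}0.png");d=np.load(f"pics/{n}0_d.npy");C=cloud(n,d)
    hsv=cv2.cvtColor(im,cv2.COLOR_BGR2HSV)
    m=((hsv[...,2]>165)&(hsv[...,1]<80)).astype(np.uint8)
    k,l,st,ce=cv2.connectedComponentsWithStats(m)
    for q in boxes:
        i=l[q[1],q[0]];print(n,q,st[i],ce[i],"depth z",np.median(C[l==i],0));cards.setdefault(n,[]).append(ce[i])
        r=cv2.minAreaRect(np.argwhere(l==i)[:,::-1].astype(np.float32))
for a,b in zip(cards["top"],cards["scene"]):print("tri",tri(a,b),ray("top",a,.08),ray("scene",b,.08))
E
```

```text
top (270, 188) [254 174  31  25 509] [269.08644401 186.43811395] depth z [ 0.55906465 -0.00441273  0.08069259]
top (403, 312) [ 380  289   45   47 1084] [401.88929889 311.33210332] depth z [ 0.24198231 -0.33748588  0.11005846]
top (176, 286) [ 159  265   31   41 1068] [174.43913858 284.8670412 ] depth z [0.29882122 0.22685064 0.11023334]
scene (291, 217) [275 209  33  17 430] [291.32325581 217.19534884] depth z [ 0.55704636 -0.00537843  0.08053239]
scene (150, 138) [126 127  43  24 501] [146.64271457 138.32734531] depth z [ 0.2407131  -0.33926109  0.11063541]
scene (364, 138) [348 129  32  20 482] [363.34232365 138.20954357] depth z [0.29895696 0.22553117 0.11029901]
tri [ 0.55861622 -0.00500892  0.08186197] [[ 0.55908319 -0.00455772  0.08      ]] [[ 0.55648351 -0.00506242  0.08      ]]
tri [ 0.24141551 -0.33840142  0.11076417] [[ 0.24082486 -0.34501157  0.08      ]] [[ 0.19200934 -0.34654291  0.08      ]]
tri [0.29895676 0.22648348 0.11073467] [[0.29980203 0.23265873 0.08      ]] [[0.25232231 0.24215471 0.08      ]]
```

View pics/crop.png

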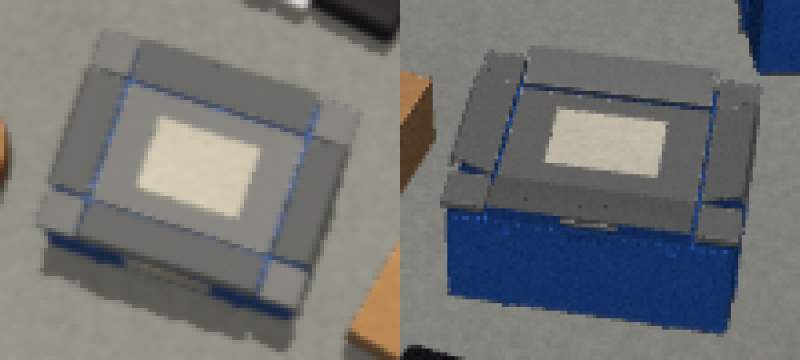

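The crop shows the chosen box: card 80 mm up, all four rim flaps raised. The other two boxes' cards stand at 110 mm, so they are bigger. Next I'll get its centre and yaw from both views.

Run:
```python
from h import *
for n in("top","scene"):
    im=cv2.imread(f"pics/{n}0.png");C=cloud(n,np.load(f"pics/{n}0_d.npy"))
    m=(C[...,2]>.066)&(C[...,2]<.1)&(abs(C[...,0]-.559)<.16)&(abs(C[...,1]+.005)<.16)
    m=m.astype(np.uint8);k,l,st,ce=cv2.connectedComponentsWithStats(m)
    q=(270,188) if n=="top" else (291,217)
    P=C[l==l[q[1],q[0]]];r=cv2.minAreaRect((P[:,:2]*1000).astype(np.float32));print(n,len(P),r)
    bx=cv2.boxPoints(r);print(bx)
    # panel/crease: card rect
    hsv=cv2.cvtColor(im,cv2.COLOR_BGR2HSV)
    mc=((hsv[...,2]>165)&(hsv[...,1]<80)).astype(np.uint8);k,lc,st,ce=cv2.connectedComponentsWithStats(mc)
    pw=ray(n,np.argwhere(lc==lc[q[1],q[0]])[:,::-1],.08);print("card",cv2.minAreaRect((pw[:,:2]*1000).astype(np.float32)))
    c=np.array(r[0]);w,h=r[1];a=np.radians(r[2] if w<h else r[2]-90);X=np.array([np.cos(a),np.sin(a)]);Y=np.array([-X[1],X[0]])
    L=np.stack([(P[:,:2]*1000-c)@X,(P[:,:2]*1000-c)@Y],-1)
    print("X axis",X,np.degrees(a))
    for nm,u,v,s in(("+x",0,61,0),("-x",0,-61,0),("+y",1,81,0),("-y",1,-81,0)):
        mm=(abs(L[:,u]-v)<4)&(abs(L[:,1-u])<30);print(nm,P[mm][:,2].round(4).mean() if mm.any() else None,mm.sum())
    # blue seams lines
    mb=((hsv[...,0]>95)&(hsv[...,0]<130)&(hsv[...,1]>90)).astype(np.uint8)
    cc=proj(n,[[c[0]/1000,c[1]/1000,.08]]);print("proj centre",cc)
# heights of other things
C=cloud("top",np.load("pics/top0_d.npy"))
for nm,(u,v) in dict(tape=(190,181),carton=(332,226),sc=(282,130),sch=(308,143)).items():print(nm,C[v,u])
```

```text
top 3638 ((558.572021484375, -5.478851318359375), (182.78305053710938, 143.6400909423828), 72.3412857055664)
[[ 462.4128    -70.77768 ]
 [ 599.2846   -114.3504  ]
 [ 654.7312     59.819977]
 [ 517.85944   103.3927  ]]
card ((559.2288208007812, -4.393047332763672), (70.84212493896484, 50.753055572509766), 72.52375030517578)
X axis [ 0.95288031 -0.30334652] -17.658714294433594
+x 0.08891285714285715 70
-x 0.08943650793650795 63
+y 0.08936527777777778 72
-y 0.08894857142857145 70
proj centre [[269.4339056  186.63287981]]
scene 3788 ((556.5130615234375, -5.326927185058594), (183.0309295654297, 146.36685180664062), 72.95010375976562)
[[ 459.71332   -71.362564]
 [ 599.6473   -114.27797 ]
 [ 653.3128     60.70871 ]
 [ 513.37885   103.624115]]
card ((555.605224609375, -5.003868103027344), (68.02864837646484, 49.16530990600586), 72.60408020019531)
X axis [ 0.95604978 -0.2932044 ] -17.049896240234375
+x 0.08087714285714287 70
-x 0.08888026315789475 76
+y 0.08830483870967741 62
-y 0.08863235294117647 68
proj centre [[291.20931712 217.21260932]]
tape [0.57744094 0.20862142 0.05093967]
carton [ 0.46021591 -0.17260407  0.05162452]
sc [ 0.72690877 -0.03743122  0.04104847]
sch [ 0.69184434 -0.10941922  0.03739775]
```

The two views agree: centre about (0.558, −0.005), yaw about −17.5°, press points 89 mm up. I'll close the fingers and go over the right section (box −y), with the tool's narrow side across the flap.

```bash
cat > go.py <<'E'
import sys
from h import *
from scipy.spatial.transform import Rotation as Ro
c=np.array([.558,-.005]);a=np.radians(-17.5);X=np.array([np.cos(a),np.sin(a)]);Y=np.array([-X[1],X[0]])
T=dict(right=(c-81.5e-3*Y,72.5),left=(c+81.5e-3*Y,72.5),back=(c+61.5e-3*X,162.5),front=(c-61.5e-3*X,162.5))
s=state();R=s["eef_rot"];p=s["tool_pos"]
t,y=T[sys.argv[1]];z=float(sys.argv[2]);tg=np.r_[t,z]
y=np.radians(y);Rt=np.array([[np.cos(y),np.sin(y),0],[np.sin(y),-np.cos(y),0],[0,0,-1]])
print("t",s["time_s"],"pos",p.round(4),"tgt",tg.round(4),"shift mm",(R.T@(tg-p)*1000).round(1),"rv",Ro.from_matrix(R.T@Rt).as_rotvec().round(3),"F",s["contact_force"].round(1),"w",round(s["gripper_width"],4))
print("q",s["joint_positions"].round(1))
E
python3 go.py right 0.14
```

```text
t 0.1 pos [ 0.1767 -0.5989  0.2215] tgt [ 0.5335 -0.0827  0.14  ] shift mm [ 488.2 -394.    82.3] rv [-0.002 -0.001 -0.979] F [-0.3  0.2  0.2] w 0.0869
q [-80.8  12.7  87.5  -0.   79.9  -7.2]
```

Request:
jog_arm([
  [0,[488,-394,0],[0,0,-0.98]],
  [0,[488,-394,0],[0,0,-0.98]],
  [0,[488,-394,0],[0,0,-0.98]],
  [0,[488,-394,0],[0,0,-0.98]],
  [0,[488,-394,0],[0,0,-0.98]],
  [0,[488,-394,0],[0,0,-0.98]],
  [0,[488,-394,0],[0,0,-0.98]],
  [0,[488,-394,0],[0,0,-0.98]],
], squeeze=10)

```text
time_s: 0.77
tool_pos: [0.3668, -0.3233, 0.2222]
eef_rot: [[0.294, 0.956, -0.0], [0.956, -0.294, 0.0], [0.0, -0.0, -1.0]]
contact_force: [0.9, -0.6, -0.1]
gripper_width: 0.0417
```

```bash
python3 go.py right 0.14
```

```text
t 0.7667 pos [ 0.3668 -0.3233  0.2222] tgt [ 0.5335 -0.0827  0.14  ] shift mm [278.9  88.7  82.3] rv [-0.    -0.     0.007] F [ 0.9 -0.6 -0.1] w 0.0417
q [-50.6  -6.3 107.2   0.   79.1 -33.6]
```

Request:
jog_arm([
  [0,[279,89,72],[0,0,0.007]],
  [0,[279,89,72],[0,0,0.007]],
  [0,[279,89,72],[0,0,0.007]],
  [0,[279,89,72],[0,0,0.007]],
  [0,[279,89,72],[0,0,0.007]],
  [0,[279,89,72],[0,0,0.007]],
  [0,[279,89,72],[0,0,0.007]],
  [0,[279,89,72],[0,0,0.007]],
])

```text
time_s: 1.43
tool_pos: [0.5358, -0.0807, 0.1485]
eef_rot: [[0.303, 0.953, -0.002], [0.953, -0.303, 0.003], [0.002, -0.002, -1.0]]
contact_force: [-1.1, 0.2, -0.5]
gripper_width: 0.0007
```

```bash
python3 go.py right 0.095
python3 - <<'E'
from h import *
for n in("top","scene"):
    p,d=camera(n);cv2.imwrite(f"pics/{n}1.png",p[:,:,::-1])
    q=proj(n,[state()["tool_pos"]])[0].round().astype(int);print(n,q)
    o=cv2.resize(p[:,:,::-1][100:310,200:480] if n=="top" else p[:,:,::-1][100:310,160:440],None,fx=1.4,fy=1.4)
    cv2.imwrite(f"pics/{n}1c.png",o)
a=cv2.imread("pics/top1c.png");b=cv2.imread("pics/scene1c.png");cv2.imwrite("pics/c1.png",np.hstack([a,b]))
E
```

```text
t 1.4333 pos [ 0.5358 -0.0807  0.1485] tgt [ 0.5335 -0.0827  0.095 ] shift mm [-2.7 -1.4 53.5] rv [-0.002 -0.002 -0.002] F [-1.1  0.2 -0.5] w 0.0007
q [-1.700e+01  5.100e+00  1.041e+02  1.000e-01  7.090e+01  6.000e-01]
top [300 190]
scene [255 189]
```

View pics/c1.png

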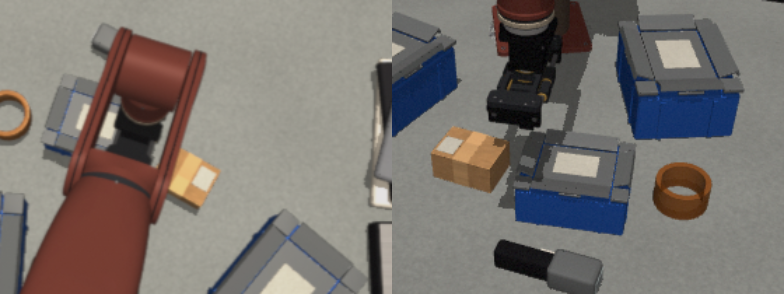

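The closed fingers hang above the right (box −y) section, scene crop about (515,125), with the carton to the left and clear. I'll descend to just above the flap.

```bash
python3 go.py right 0.094
```

```text
t 1.5333 pos [ 0.5346 -0.0835  0.1492] tgt [ 0.5335 -0.0827  0.094 ] shift mm [ 0.4 -1.1 55.2] rv [-0.003 -0.    -0.002] F [-0.8 -1.1  0. ] w 0.0005
q [-17.2   5.  104.1   0.   71.    0.4]
```

Request:
jog_arm([
  [0,[0,-1,30],[0,0,0]],
  [0,[0,-1,50],[0,0,0]],
  [0,[0,-1,54],[0,0,0]],
  [0,[0,-1,57],[0,0,0]],
  [0,[0,-1,59],[0,0,0]],
  [0,[0,-1,59],[0,0,0]],
])

```text
time_s: 2.03
tool_pos: [0.5343, -0.0864, 0.0926]
eef_rot: [[0.307, 0.952, 0.002], [0.952, -0.307, -0.001], [-0.0, 0.002, -1.0]]
contact_force: [0.1, -0.5, 0.7]
gripper_width: 0.0006
```

```bash
python3 go.py right 0.082
```

```text
t 2.0333 pos [ 0.5343 -0.0864  0.0926] tgt [ 0.5335 -0.0827  0.082 ] shift mm [ 3.2 -1.9 10.6] rv [ 0.002  0.    -0.007] F [ 0.1 -0.5  0.7] w 0.0006
q [-17.5   8.8 106.7  -0.   64.5   0.4]
```

Request:
jog_arm([
  [0,[2,0,1],[0,0,0]],
  [0,[2,0,3],[0,0,0]],
  [0,[2,0,5],[0,0,0]],
  [0,[2,0,6],[0,0,0]],
])

```text
time_s: 2.37
tool_pos: [0.5354, -0.0844, 0.0869]
eef_rot: [[0.306, 0.952, 0.002], [0.952, -0.306, -0.002], [-0.001, 0.003, -1.0]]
contact_force: [-1.6, -3.4, 4.2]
gripper_width: 0.0006
```

```bash
python3 go.py right 0.082
```

```text
t 2.3667 pos [ 0.5354 -0.0844  0.0869] tgt [ 0.5335 -0.0827  0.082 ] shift mm [ 1.  -2.4  4.9] rv [ 0.003  0.001 -0.005] F [-1.6 -3.4  4.2] w 0.0006
q [-1.730e+01  9.300e+00  1.068e+02 -1.000e-01  6.380e+01  6.000e-01]
```

Request:
jog_arm([
  [0,[0,0,1.5],[0,0,0]],
  [0,[0,0,3],[0,0,0]],
  [0,[0,0,4],[0,0,0]],
])

```text
time_s: 2.62
tool_pos: [0.5347, -0.0833, 0.082]
eef_rot: [[0.306, 0.952, 0.0], [0.952, -0.306, 0.0], [0.0, 0.0, -1.0]]
contact_force: [-3.5, 0.1, 12.0]
gripper_width: 0.0004
```

```bash
python3 go.py right 0.082
```

```text
t 2.6167 pos [ 0.5347 -0.0833  0.082 ] tgt [ 0.5335 -0.0827  0.082 ] shift mm [ 0.2 -1.3 -0. ] rv [ 0.    -0.    -0.006] F [-3.5  0.1 12. ] w 0.0004
q [-17.2   9.7 107.    0.   63.4   0.6]
```

The force reached 12 N with the tip at 82 mm, so it is at the hard stop. I'll lift and cross to the left section.

Request:
jog_arm([
  [0,[0,0,-20],[0,0,0]],
  [0,[0,0,-45],[0,0,0]],
  [0,[0,0,-45],[0,0,0]],
  [0,[50,-1,-45],[0,0,0]],
  [0,[90,-1,-45],[0,0,0]],
  [0,[130,-1,-45],[0,0,0]],
  [0,[163,-1,-45],[0,0,0]],
  [0,[163,-1,-40],[0,0,0]],
])

```text
time_s: 3.28
tool_pos: [0.5849, 0.0784, 0.122]
eef_rot: [[0.301, 0.953, 0.002], [0.953, -0.301, 0.003], [0.004, 0.001, -1.0]]
contact_force: [-0.5, 0.2, 0.1]
gripper_width: 0.0003
```

```bash
python3 - <<'E'
from h import *
p,d=camera("scene");cv2.imwrite("pics/s2.png",cv2.resize(p[170:280,220:360,::-1],None,fx=5,fy=5,interpolation=cv2.INTER_CUBIC))
C=cloud("scene",d);c=np.array([.5575,-.005]);a=np.radians(-17.5);X=np.array([np.cos(a),np.sin(a)]);Y=np.array([-X[1],X[0]])
L=np.stack([(C[...,:2]-c)@X,(C[...,:2]-c)@Y],-1)
for nm,u,v in(("+x",0,.061),("-x",0,-.061),("+y",1,.081),("-y",1,-.081)):
    m=(abs(L[...,u]-v)<.004)&(abs(L[...,1-u])<.03)&(C[...,2]>.07)&(C[...,2]<.1);print(nm,np.median(C[m][:,2]) if m.any() else None,m.sum())
E
python3 go.py left 0.094
```

```text
+x 0.08807238998398133 68
-x 0.08873031245281612 82
+y 0.08828736637649942 61
-y 0.08161092071935425 60
t 3.3333 pos [0.5831 0.0756 0.12  ] tgt [0.5825 0.0727 0.094 ] shift mm [-2.9  0.3 26. ] rv [-0.001 -0.001 -0.001] F [-1.2 -0.4 -0.5] w 0.0006
q [-0.3 13.  98.5  0.1 68.6 17.2]
```

View pics/s2.png

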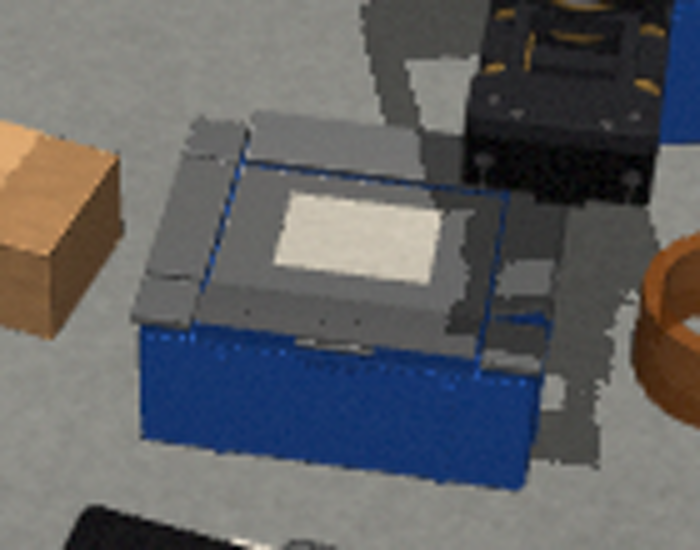

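The right section now reads 81.6 mm and lies level in the picture at (190,220). The other three are still at about 88 mm. Next is the left section.

Request:
jog_arm([
  [0,[-3,0,12],[0,0,0]],
  [0,[-3,0,26],[0,0,0]],
  [0,[-3,0,30],[0,0,0]],
  [0,[-3,0,32],[0,0,0]],
  [0,[-3,0,34],[0,0,0]],
  [0,[-3,0,35.5],[0,0,0]],
])

```text
time_s: 3.83
tool_pos: [0.5815, 0.068, 0.086]
eef_rot: [[0.307, 0.952, -0.002], [0.952, -0.307, 0.0], [-0.0, -0.002, -1.0]]
contact_force: [-2.7, 0.7, 3.8]
gripper_width: 0.0005
```

```bash
python3 go.py left 0.082
```

```text
t 3.8333 pos [0.5815 0.068  0.086 ] tgt [0.5825 0.0727 0.082 ] shift mm [ 4.8 -0.5  4. ] rv [-0.002  0.    -0.007] F [-2.7  0.7  3.8] w 0.0005
q [ -1.   15.1 100.    0.   65.   16.9]
```

Request:
jog_arm([
  [0,[0,0,-5],[0,0,0]],
  [0,[4,0,-5],[0,0,0]],
  [0,[4,0,-2],[0,0,0]],
  [0,[4,0,0],[0,0,0]],
  [0,[4,0,2],[0,0,0]],
  [0,[4,0,3],[0,0,0]],
])

```text
time_s: 4.33
tool_pos: [0.5836, 0.073, 0.0828]
eef_rot: [[0.306, 0.952, 0.0], [0.952, -0.306, -0.0], [-0.0, 0.0, -1.0]]
contact_force: [-0.5, 1.0, 0.2]
gripper_width: 0.0005
```

```bash
python3 go.py left 0.082
```

```text
t 4.3333 pos [0.5836 0.073  0.0828] tgt [0.5825 0.0727 0.082 ] shift mm [-0.6 -1.   0.8] rv [ 0.     0.    -0.005] F [-0.5  1.   0.2] w 0.0005
q [-0.5 15.6 99.8 -0.  64.6 17.3]
```

The force dropped to zero, so it snapped down past the tip. I'll press 1.5 mm further to confirm the stop, then lift.

Request:
jog_arm([
  [0,[0,0,1],[0,0,0]],
  [0,[0,0,2],[0,0,0]],
])

```text
time_s: 4.5
tool_pos: [0.5835, 0.0729, 0.0818]
eef_rot: [[0.306, 0.952, -0.001], [0.952, -0.306, -0.0], [-0.0, -0.001, -1.0]]
contact_force: [-6.2, 0.5, 14.8]
gripper_width: 0.0002
```

Request:
jog_arm([
  [0,[0,0,-20],[0,0,0]],
  [0,[0,0,-45],[0,0,0]],
  [0,[0,0,-47],[0,0,0]],
])

```text
time_s: 4.75
tool_pos: [0.5859, 0.0728, 0.1319]
eef_rot: [[0.306, 0.952, 0.005], [0.952, -0.306, -0.0], [0.001, 0.005, -1.0]]
contact_force: [0.7, 0.5, 0.4]
gripper_width: 0.0007
```

```bash
python3 go.py front 0.125
```

```text
t 4.75 pos [0.5859 0.0728 0.1319] tgt [0.4993 0.0135 0.125 ] shift mm [-82.9 -64.3   6.5] rv [ 0.005  0.003 -1.576] F [0.7 0.5 0.4] w 0.0007
q [-0.6 12.3 98.  -0.  69.4 17.3]
```

Request:
jog_arm([
  [0,[-83,-65,2],[0,0,-1.57]],
  [0,[-83,-65,2],[0,0,-1.57]],
  [0,[-83,-65,2],[0,0,-1.57]],
  [0,[-83,-65,2],[0,0,-1.57]],
  [0,[-83,-65,2],[0,0,-1.57]],
  [0,[-83,-65,2],[0,0,-1.57]],
  [0,[-83,-65,2],[0,0,-1.57]],
  [0,[-83,-65,2],[0,0,-1.57]],
])

```text
time_s: 5.42
tool_pos: [0.4957, 0.0136, 0.1251]
eef_rot: [[-0.64, 0.768, -0.001], [0.768, 0.64, -0.0], [0.001, -0.001, -1.0]]
contact_force: [-0.3, -0.2, -0.3]
gripper_width: 0.0005
```

```bash
python3 go.py front 0.125
```

```text
t 5.4167 pos [0.4957 0.0136 0.1251] tgt [0.4993 0.0135 0.125 ] shift mm [-2.5  2.7  0.1] rv [-0.001 -0.001 -0.57 ] F [-0.3 -0.2 -0.3] w 0.0005
q [ -7.5   0.3 111.8  -0.   67.9 -47.3]
```

Request:
jog_arm([
  [0,[-1.5,1.5,0],[0,0,-0.57]],
  [0,[-1.5,1.5,0],[0,0,-0.57]],
  [0,[-1.5,1.5,0],[0,0,-0.57]],
  [0,[-1.5,1.5,0],[0,0,-0.57]],
  [0,[-1.5,1.5,5],[0,0,-0.57]],
  [0,[-1.5,1.5,10],[0,0,-0.57]],
  [0,[-1.5,1.5,15],[0,0,-0.57]],
])

```text
time_s: 6.0
tool_pos: [0.498, 0.0136, 0.11]
eef_rot: [[-0.951, 0.309, -0.001], [0.309, 0.951, -0.0], [0.001, -0.0, -1.0]]
contact_force: [0.0, 0.3, 0.3]
gripper_width: 0.0005
```

```bash
python3 go.py front 0.085;python3 - <<'E'
from h import *
camera_n="scene"
p,d=camera(camera_n);cv2.imwrite("pics/s3.png",cv2.resize(p[150:280,220:360,::-1],None,fx=4.5,fy=4.5,interpolation=cv2.INTER_CUBIC))
C=cloud("scene",d);c=np.array([.5575,-.005]);a=np.radians(-17.5);X=np.array([np.cos(a),np.sin(a)]);Y=np.array([-X[1],X[0]])
L=np.stack([(C[...,:2]-c)@X,(C[...,:2]-c)@Y],-1)
for nm,u,v in(("+x",0,.061),("-x",0,-.061),("+y",1,.081),("-y",1,-.081)):
    m=(abs(L[...,u]-v)<.004)&(abs(L[...,1-u])<.03)&(C[...,2]>.07)&(C[...,2]<.1);print(nm,np.median(C[m][:,2]) if m.any() else None,m.sum())
E
```

```text
t 6.0 pos [0.498  0.0136 0.11  ] tgt [0.4993 0.0135 0.085 ] shift mm [-1.4  0.3 25. ] rv [-0.    -0.001 -0.009] F [0.  0.3 0.3] w 0.0005
q [ -7.5   1.8 112.1  -0.   66.2 -79.5]
+x 0.0885457283795433 62
-x 0.08830322637432456 81
+y 0.08165925407273193 69
-y 0.08155840034087826 58
```

View pics/s3.png

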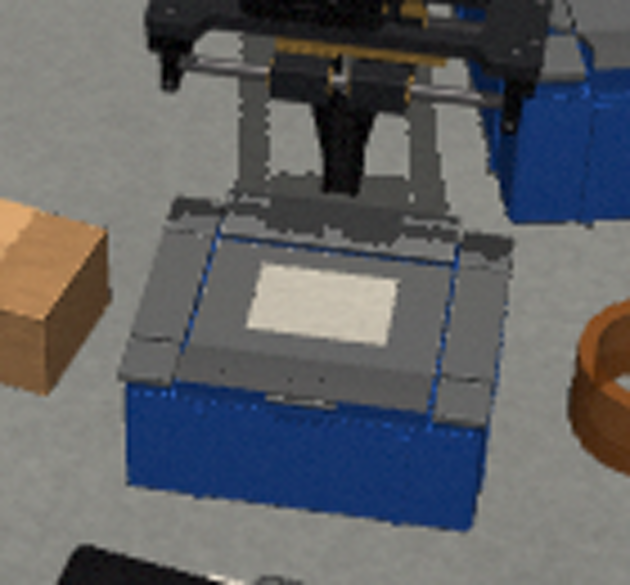

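Left and right are both level at 81.6 mm. The fingers are over the far (box −x) section at (342,185). I'll press it.

Request:
jog_arm([
  [0,[-1,0,12],[0,0,0]],
  [0,[-1,0,18],[0,0,0]],
  [0,[-1,0,20],[0,0,0]],
  [0,[-1,0,22],[0,0,0]],
  [0,[-1,0,24],[0,0,0]],
  [0,[-1,0,25.5],[0,0,0]],
  [0,[-1,0,26.5],[0,0,0]],
])

```text
time_s: 6.63
tool_pos: [0.4994, 0.0133, 0.0844]
eef_rot: [[-0.952, 0.307, 0.0], [0.307, 0.952, -0.0], [-0.0, -0.0, -1.0]]
contact_force: [-0.4, 0.6, -0.2]
gripper_width: 0.0007
```

```bash
python3 go.py front 0.082
```

```text
t 6.6333 pos [0.4994 0.0133 0.0844] tgt [0.4993 0.0135 0.082 ] shift mm [0.1 0.1 2.4] rv [-0.     0.    -0.007] F [-0.4  0.6 -0.2] w 0.0007
q [ -7.5   4.  112.9  -0.   63.1 -79.6]
```

Force is zero at 84.4 mm, so it has probably snapped. I'll confirm the stop, then lift and cross to the back section (tool x points along box −x).

Request:
jog_arm([
  [0,[0,0,2],[0,0,0]],
  [0,[0,0,3.5],[0,0,0]],
])

```text
time_s: 6.8
tool_pos: [0.4999, 0.0132, 0.0818]
eef_rot: [[-0.952, 0.307, 0.001], [0.307, 0.952, -0.0], [-0.001, 0.0, -1.0]]
contact_force: [-6.5, 0.8, 16.9]
gripper_width: 0.0006
```

Request:
jog_arm([
  [0,[0,0,-20],[0,0,0]],
  [0,[0,0,-42],[0,0,0]],
  [0,[0,0,-42],[0,0,0]],
  [0,[-40,0,-42],[0,0,0]],
  [0,[-80,0,-42],[0,0,0]],
  [0,[-115,0,-42],[0,0,0]],
  [0,[-123,0,-35],[0,0,0]],
  [0,[-123,0,-30],[0,0,0]],
])

```text
time_s: 7.47
tool_pos: [0.6184, -0.0255, 0.11]
eef_rot: [[-0.951, 0.308, 0.001], [0.308, 0.951, -0.0], [-0.001, 0.0, -1.0]]
contact_force: [-1.1, 0.1, 0.6]
gripper_width: 0.0005
```

```bash
python3 go.py back 0.085
```

```text
t 7.4667 pos [ 0.6184 -0.0255  0.11  ] tgt [ 0.6167 -0.0235  0.085 ] shift mm [ 2.3  1.3 25. ] rv [ 0.     0.001 -0.008] F [-1.1  0.1  0.6] w 0.0005
q [ -9.7  17.5  94.2  -0.   68.3 -81.7]
```

Request:
jog_arm([
  [0,[1,1,12],[0,0,0]],
  [0,[1,1,18],[0,0,0]],
  [0,[1,1,20],[0,0,0]],
  [0,[1,1,22],[0,0,0]],
  [0,[1,1,24],[0,0,0]],
  [0,[1,1,25.5],[0,0,0]],
  [0,[1,1,26.5],[0,0,0]],
])

```text
time_s: 8.05
tool_pos: [0.6154, -0.0228, 0.0845]
eef_rot: [[-0.952, 0.306, 0.0], [0.306, 0.952, 0.0], [-0.0, 0.0, -1.0]]
contact_force: [0.2, -0.5, -0.8]
gripper_width: 0.0002
```

```bash
python3 go.py back 0.082
```

```text
t 8.05 pos [ 0.6154 -0.0228  0.0845] tgt [ 0.6167 -0.0235  0.082 ] shift mm [-1.4 -0.3  2.5] rv [ 0.     0.    -0.006] F [ 0.2 -0.5 -0.8] w 0.0002
q [ -9.5  18.9  95.4   0.   65.7 -81.6]
```

Request:
jog_arm([
  [0,[0,0,2],[0,0,0]],
  [0,[0,0,3.5],[0,0,0]],
])

```text
time_s: 8.22
tool_pos: [0.6162, -0.0231, 0.0819]
eef_rot: [[-0.952, 0.307, 0.001], [0.307, 0.952, -0.0], [-0.001, 0.0, -1.0]]
contact_force: [-6.6, 1.7, 14.7]
gripper_width: 0.0007
```

Request:
jog_arm([
  [0,[0,0,-20],[0,0,0]],
  [0,[0,0,-60],[0,0,0]],
  [0,[0,0,-100],[0,0,0]],
  [0,[0,0,-140],[0,0,0]],
  [0,[40,-40,-150],[0,0,0]],
  [0,[60,-80,-150],[0,0,0]],
  [0,[80,-120,-150],[0,0,0]],
  [0,[100,-160,-150],[0,0,0]],
])

```text
time_s: 8.88
tool_pos: [0.4876, -0.1282, 0.2314]
eef_rot: [[-0.952, 0.305, 0.002], [0.305, 0.952, -0.001], [-0.002, -0.0, -1.0]]
contact_force: [1.2, -0.6, 0.0]
gripper_width: 0.0004
```

Request:
jog_arm([
  [0,[20,-40,0],[0,0,0]],
  [0,[40,-80,0],[0,0,0]],
  [0,[60,-120,0],[0,0,0]],
  [0,[80,-160,0],[0,0,0]],
  [0,[80,-200,0],[0,0,0]],
  [0,[80,-200,0],[0,0,0]],
])

```text
time_s: 9.38
tool_pos: [0.3484, -0.2979, 0.2313]
eef_rot: [[-0.95, 0.311, -0.0], [0.311, 0.95, -0.004], [-0.001, -0.003, -1.0]]
contact_force: [0.0, -0.8, 0.8]
gripper_width: 0.0007
```

```bash
python3 go.py back 0.2
cat > chk.py <<'E'
from h import *
ims=[]
for n in("scene","top"):
    p,d=camera(n);b=p[:,:,::-1]
    cv2.imwrite(f"pics/{n}_end.png",b)
    ims.append(cv2.resize(b[170:310,180:400] if n=="scene" else b[100:260,170:370],(400,300),interpolation=cv2.INTER_CUBIC))
    C=cloud(n,d)
    m=((C[...,2]>.066)&(C[...,2]<.1)&(abs(C[...,0]-.559)<.16)&(abs(C[...,1]+.005)<.16)).astype(np.uint8)
    k,l,st,ce=cv2.connectedComponentsWithStats(m);q=(270,188) if n=="top" else (291,217)
    P=C[l==l[q[1],q[0]]];print(n,cv2.minAreaRect((P[:,:2]*1000).astype(np.float32)),"max z",np.percentile(P[:,2],99))
    c=np.array([.558,-.005]);a=np.radians(-17.5);X=np.array([np.cos(a),np.sin(a)]);Y=np.array([-X[1],X[0]])
    L=np.stack([(C[...,:2]-c)@X,(C[...,:2]-c)@Y],-1)
    for nm,u,v in(("+x",0,.061),("-x",0,-.061),("+y",1,.081),("-y",1,-.081)):
        m=(abs(L[...,u]-v)<.004)&(abs(L[...,1-u])<.03)&(C[...,2]>.07)&(C[...,2]<.1);print(nm,np.median(C[m][:,2]).round(4) if m.any() else None,m.sum())
    o=cv2.imread(f"pics/{n}0.png")
    D=cv2.absdiff(o,b).max(-1)
    for nm,r in (dict(tape=(182,160,228,204),carton=(302,200,362,252),scanner=(262,112,328,158)) if n=="top" else dict(tape=(340,212,394,262),carton=(184,186,248,238),scanner=(228,266,316,316))).items():
        print(" ",nm,"changed px",(D[r[1]:r[3],r[0]:r[2]]>60).sum())
cv2.imwrite("pics/end.png",np.hstack(ims))
E
python3 chk.py
```

```text
t 9.3833 pos [ 0.3484 -0.2979  0.2313] tgt [ 0.6167 -0.0235  0.2   ] shift mm [-169.6  344.3   30.4] rv [-0.003  0.001 -0.011] F [ 0.  -0.8  0.8] w 0.0007
q [-5.030e+01 -1.140e+01  1.107e+02 -1.000e-01  8.050e+01 -1.222e+02]
scene ((556.9129028320312, -5.22515869140625), (180.25767517089844, 145.0218048095703), 73.05259704589844) max z 0.08462588127104603
+x 0.0811 76
-x 0.0817 55
+y 0.0815 63
-y 0.0816 63
  tape changed px 0
  carton changed px 1
  scanner changed px 0
top ((559.0988159179688, -5.281425476074219), (180.1068572998047, 141.59249877929688), 72.83718872070312) max z 0.08804239531743281
+x 0.0823 66
-x 0.0821 70
+y 0.0817 69
-y 0.0821 67
  tape changed px 0
  carton changed px 0
  scanner changed px 0
```

View pics/end.png

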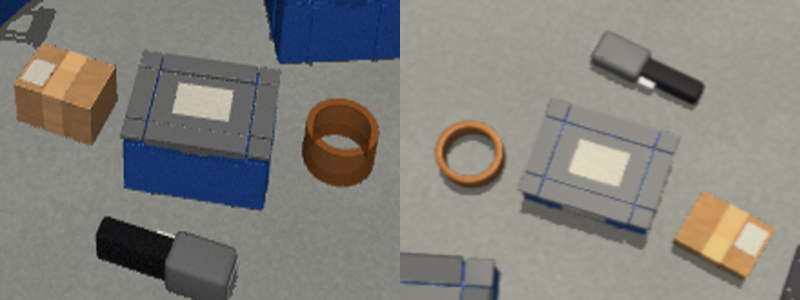

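All four flaps read 81–82 mm in both views, and the bystanders haven't moved. The top view's 99th-percentile height of 88 mm is odd, so I'll check where those points lie before handing in.

Run:
```python
from h import *
p,d=camera("top");C=cloud("top",d);c=np.array([.558,-.005]);a=np.radians(-17.5);X=np.array([np.cos(a),np.sin(a)]);Y=np.array([-X[1],X[0]])
L=np.stack([(C[...,:2]-c)@X,(C[...,:2]-c)@Y],-1)*1000
m=(C[...,2]>.0845)&(C[...,2]<.1)&(abs(L[...,0])<80)&(abs(L[...,1])<100)
print(m.sum());print(np.c_[L[m],C[m][:,2]*1000].round(0)[:40])
```

```text
441
[[67. 81. 88.]
 [68. 73. 85.]
 [63. 80. 86.]
 [58. 84. 90.]
 [61. 76. 87.]
 [62. 63. 89.]
 [55. 80. 85.]
 [58. 67. 86.]
 [64. 50. 87.]
 [68. 37. 86.]
 [49. 86. 88.]
 [52. 79. 85.]
 [53. 77. 85.]
 [55. 69. 87.]
 [55. 66. 88.]
 [64. 41. 87.]
 [69. 26. 86.]
 [70. 24. 86.]
 [47. 86. 85.]
 [49. 78. 85.]
 [57. 56. 86.]
 [64. 33. 85.]
 [66. 28. 85.]
 [68. 20. 89.]
 [70. 16. 85.]
 [43. 87. 85.]
 [45. 82. 86.]
 [47. 77. 85.]
 [48. 72. 85.]
 [49. 70. 85.]
 [67. 15. 86.]
 [68. 12. 85.]
 [48. 64. 85.]
 [53. 49. 86.]
 [54. 46. 85.]
 [60. 29. 85.]
 [61. 26. 86.]
 [63. 19. 86.]
 [67.  6. 87.]
 [41. 78. 86.]]
```

Those high points are scattered over the whole lid, including the fixed corners and inner areas, so they are depth noise and not a raised flap. The flap medians sit at 82 mm. Handing in.

```bash
python3 -c "
from plant import *
print(state()['time_s']);print(job_done())"
```

```text
9.5333
the job is handed in; nothing more can be done
None
```

All four rim sections of the smallest blue box are pressed down and level, and I handed the job in at 9.5 s. I pressed them with closed fingertips in the order right, left, front, back. Each press ended on the hard stop at about 82 mm with 12–17 N, and then I backed the arm clear.

- **Rim height:** after release, all four sections read 81–82 mm in both cameras, against about 89 mm before.
- **Box position:** the box did not move by more than 1 mm or so in either camera; the fitted yaw changed by at most about 0.5°.
- **Bystanders:** the tape, carton and scanner look unchanged in both pictures.
- **Disagreements:** single-pixel depth in the top view scattered up to 85–90 mm across the whole lid, fixed corners included. I took that as noise, since the median over each section was level. The two cameras also differ by about 2 mm on the box centre, within calibration.

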